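Refit the belt cover on the feeder drive housing

TASK

Put the belt cover back on the open drive housing: it is the lid with the tongue on one end. Holding it tilted, hook the tongue in under the housing's front bar (its height varies a little, so feel for it), then pivot the back end down and press until the roller catch snaps over its edge and it lies flat, and let go. Leave the other lid and everything else on the bench where it is.

Things in the scene. Friction and masses are not known exactly. Their poses are not given: they have to be found in the camera images.
- housing: Cream steel belt-drive housing fixed to the bench, 230 long (its x, -105 to +125 mm) x 130 wide (y), about 90 high, plus mounting feet 20 mm out at both sides and a shaft stub; open on top, pulleys inside. Origin at its underside, z up. -x is its front end with a bar across (roughly towards the robot), +x the rear with a roller catch.
- seat (a point): Housing (0, 0, 70) mm; housing axes. A seat frame (ledges, walls, front bar, catch) stands in the housing on shims, higher by an unknown 0 to 6 mm than the heights given here: feel for it. Ledges (x -95 to +76, y 41 to 53 both sides, top z 70 + shims) carry the cover between side walls (y +-53, top 8 over the ledges) and a rear wall (face x +76, top 7 over them).
- slot (a point): Housing (-75, 0, 76.5) mm: under the shims' lowest setting the lower rear edge of the front bar, mid-width (really 0 to 6 higher, always 6.5 over the ledges). The bar covers x -105 to -75, 8.5 high. The tongue goes forward (-x) under it, into a pocket open below between the ledges, to a stop wall at x -95. The ledges run on under the bar. Fitted, the tongue tip is at x -95 to -91.
- catch (a joint): How far (m) the sprung roller catch at the rear is pushed back (+x): 0 out, 0.009 most; spring 15 N plus 1.5 N per mm. Free-turning steel roller, radius 8, 36 long in y, axis at housing x +78, 13 mm over the ledges, yoke behind it. A hooked cover let go rests on it, tilted about 0.12 rad; some 8 to 18 N down on the cover's rear part makes it give and spring back above the edge.
- cover_handle (a point): Centre of the belt cover's handle bar, 32 mm above the cover's underside, over the plate's middle; cover axes, z up out of the plate. Black bridge handle: bar 16 (x) x 70 (y) x 16 high on posts at y +-28; take it across its 16 mm. Cover 0.25 to 0.4 kg, starts flat on the bench, handle up, left or right of the housing, tongue roughly towards the robot.
- cover_tip (a point): Middle of the end of the belt cover's tongue, (-93, 0, 2.5) mm in cover axes from under the plate's centre. The cover is a cream plate 150 (x) x 100 (y) x 6 thick; the tongue, 60 wide, 5 thick, underside level with the plate's, stands 18 out from the middle of its -x end.
- spare_handle (a point): Centre of the handle bar of the other lid, a cream plate 125 x 125 x 6 with the same handle but no tongue, and a screw head at each corner. It does not fit here; on the other side of the housing.
- glue: White glue bottle, 56 across, 170 high; a bystander, origin under its middle unless said otherwise
- wrench: Steel wrench lying flat; a bystander, origin under its middle unless said otherwise
- offcut: Walnut offcut 160 x 45 x 35; a bystander, origin under its middle unless said otherwise
- wax: Small grey jar 36 across, 50 high; a bystander, origin under its middle unless said otherwise
- clamp_knob: Black clamp knob 40 across, 38 high; a bystander, origin under its middle unless said otherwise
- screwdriver: Screwdriver lying flat, origin within it; a bystander, origin under its middle unless said otherwise
- oak_strip: Oak strip 200 x 30 x 20; a bystander, origin under its middle unless said otherwise

How it is judged:
By the outcome, as a careful person would: the job done as asked, in the order asked, and still so for the second after the job is handed in, with the robot touching nothing.
It also fails if it takes over 48 s, if anything falls off the work surface, if the arm or the gripper's body presses on something with over 40 N, if the wrist force passes 120 N, or if a joint passes its speed limit or range.

ROBOT

A 6-joint arm with a two-finger parallel gripper is mounted at the origin on the work surface. World frame = base frame: x ahead of the robot, y to its left, z up, the work surface at z = 0. Lengths are in m, angles in rad, forces in N, time in s.
With the tool pointing down it reaches from about 0.425 to 0.95 m from the base axis. Payload 14.7 kg.
Tool frame: the origin (TCP) lies between the finger pads; the fingertips stand 22 mm ahead of it and the grasp point (between the pads) lies 3 mm ahead of it; z points along the fingers, y is the line along which they close (so a half turn about z gives the same grasp; the last joint's range is limited). The gripper opens to 85 mm and grips with 20 to 120 N. Pads are 22 mm wide; open, the fingers measure 114 mm over their backs; the gripper's body (76 mm by 85 mm) begins 54 mm behind the grasp point. The pads swing forward as they close: fully open they stand 13 mm farther back than shut.
Start: joints at [1.192, 0.48, 1.596, -0, 1.065, -0.047], TCP at [0.212, 0.615, 0.253] pointing down, gripper open.
Joint ranges: [-2.75, 2.75], [-0.82, 2.05], [0.23, 2.67], [-1.56, 4.7], [0.09, 2.69], [-2.92, 2.92]. Speed limits (rad/s): [1.89, 1.89, 2.39, 3.01, 3.01, 3.01].

INTERFACE

Orientations are given as [roll, pitch, yaw] about the fixed x, y, z axes, in that order (R = Rz(yaw) Ry(pitch) Rx(roll)).
In Python, from bench import state, camera, hand_in gives the robot as it stands.
- The arm moves only by the tool arm_command, never from a script. Its arguments are lists of equal length, an entry for each row: "delta_pos": the shift along the tool's x, y, z as a fraction of full scale, a list of three; "roll": the turn about the tool's z as a fraction of full scale. A call has 1 to 8 rows; each row is the pose to reach, as a shift and turn from the pose commanded when the call began, along the tool's axes at that moment, turning the shorter way round; what a row does not reach only later rows make up. Full scale, the value 1, is 0.5 m for a shift and 180 degrees for a turn. A row lasts 1/12 s, in which the tool goes at most 41.7 mm and 7.16 degrees, less where a joint would pass 70% of its speed; a pose out of reach is approached as far as the arm can. A call with a number of a shift or a turn outside -1 to 1 is refused whole. A call with a gripper value outside its range is refused whole. "claw" is the closure, from 0 (fully open) to 1 (shut), set as the call begins (left out, the last holds). The fingers move at their own pace and stop on an object; the grip force is fixed at half the most. Time passes only in rows, so rows that repeat a pose let the fingers close. It gives the time, the measured TCP pose, the force, the opening and the grip force at its end, in the units of the state.
- state(): the state, without advancing time (a new reading comes with each control period).
- camera(name): name is "scene" or "top" or "wrist"; returns a dict with "img" (480x640x3 uint8, red, green, blue), "vertical_fov" (degrees; the focal length in pixels is half the picture's height over the tangent of half this angle, whatever the lens; pixels are square), "cx", "cy" (the principal point, pixels), "rvec" (rotation vector, rad) and "tvec" (3), from world to camera coordinates, as OpenCV has them. Camera axes: x right, y down, z forward; pixel columns grow to the right and rows downward; lengths in m; the calibration is good to about 2 mm. The wrist camera is an equidistant fisheye: a pixel r from the principal point sees the ray r / f radians off the axis. A picture is of the moment at which its call begins. There is no depth.
- hand_in(): hands the job in; it is judged then, once.
The state is a dict: "t": time; "joint_pos": joint angles; "qd": joint speeds; "tau": joint torques, N m; "tool_pos": TCP position; "ee_rot": TCP orientation; "wrist_force": force on the tool from outside, world axes, zero at the start; "torque": the same for the moment, N m; "gripper_width": finger opening in m; "finger_force": force on a finger pad.
Only numpy, scipy, OpenCV 4.12 (cv2) and the standard library are available. Lean on these libraries where they do the work, as an engineer would, in place of code of your own. Each camera call takes 0.05 s, during which the arm holds its last target. There are 200 camera calls.

## Working session

There is one attempt and no reset: what is moved stays moved. The work goes in short steps, Python scripts to look and compute and a tool call to move; the robot and the scene stay as the last step left them, time stands still between calls to the robot, and variables do not carry over. Pictures are saved under pics/ and viewed, at most 10 in all, crops included, and the job is handed in when it is done.

Besides the shell and the picture viewer there is one more tool, called after ">>>" in YAML: its name, and indented under it one key for each argument. arm_command: Moves the arm, as the interface text tells. Its arguments: {"type":"object","properties":{"delta_pos":{"type":"array","items":{"type":"array","items":{"type":"number"}}},"roll":{"type":"array","items":{"type":"number"}},"claw":{"type":"number"}},"required":["delta_pos","roll"]}

```bash
mkdir -p pics; ls; cat > h.py <<'E'
import numpy as np, cv2
from bench import state, camera, hand_in
def snap(n,f):
    c=camera(n); cv2.imwrite(f'pics/{f}.png',c['img'][:,:,::-1]); np.save(f'pics/{f}.npy',c,allow_pickle=True); return c
def load(f): return np.load(f'pics/{f}.npy',allow_pickle=True).item()
def ray(c,u,v):
    f=240/np.tan(np.radians(c['vertical_fov'])/2); R=cv2.Rodrigues(np.array(c['rvec'],float))[0]; t=np.array(c['tvec'],float).ravel()
    d=np.array([(u-c['cx'])/f,(v-c['cy'])/f,1]); return -R.T@t, R.T@d
def onz(c,u,v,z):
    o,d=ray(c,u,v); return o+d*(z-o[2])/d[2]
def proj(c,P):
    f=240/np.tan(np.radians(c['vertical_fov'])/2); R=cv2.Rodrigues(np.array(c['rvec'],float))[0]; t=np.array(c['tvec'],float).ravel()
    p=R@np.array(P)+t; return np.array([c['cx']+f*p[0]/p[2],c['cy']+f*p[1]/p[2]])
E
python3 - <<'E'
from h import *
print(state())
for n in('top','scene'):
    c=snap(n,n+'0'); o,d=ray(c,320,240); print(n,c['vertical_fov'],o,d)
E
```

```text
pics
{'t': 0.0, 'joint_pos': array([ 1.19236976e+00,  4.80867975e-01,  1.59685362e+00,  3.19865307e-06,
        1.06511395e+00, -4.66221405e-02]), 'qd': array([-0.0012876 , -0.00103525, -0.00076645,  0.00168729, -0.00088356,
        0.00018623]), 'tau': array([ 6.41735983e-05, -9.50658989e+01, -4.30175257e+01, -3.69358468e-04,
        1.25923924e-02,  3.88188511e-06]), 'tool_pos': array([0.21158863, 0.61419323, 0.25265648]), 'ee_rot': array([-3.14035125e+00, -6.07184183e-05,  2.80978664e+00]), 'wrist_force': array([ 0.54792073, -0.42942659,  0.44970435]), 'torque': array([0.00188209, 0.01421726, 0.06062467]), 'finger_force': 0.0, 'gripper_width': 0.08561329215301579}
top 46.628930907166584 [ 0.31384437 -0.0170819   1.09358096] [ 0.20418673  0.03543481 -0.97831974]
scene 48.08082512146745 [1.49298527 0.16107712 0.94835047] [-0.7418238  -0.11002846 -0.66151244]
```

View pics/top0.png

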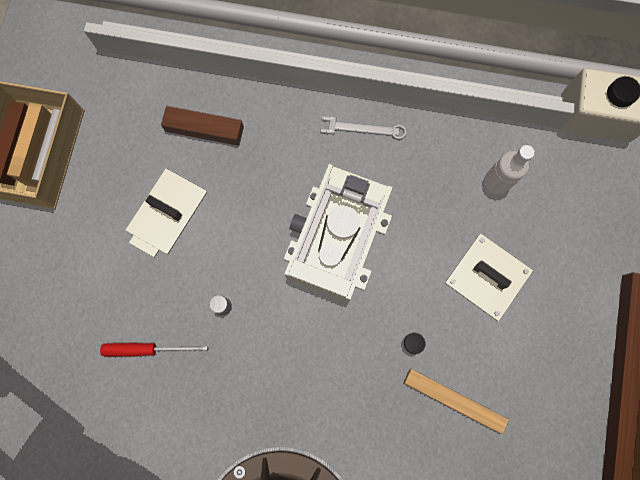

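View pics/scene0.png

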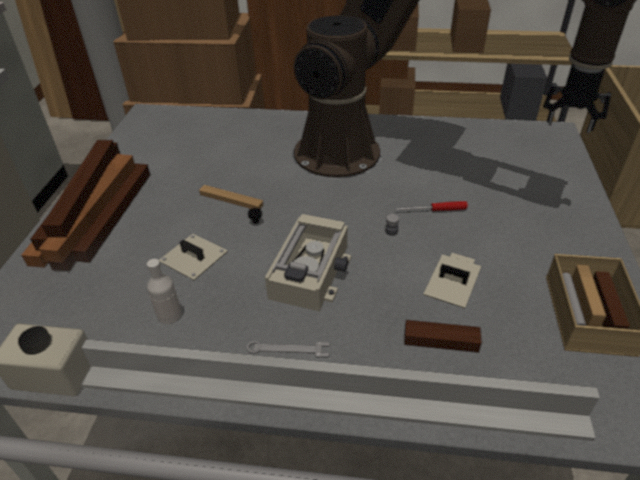

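The top view shows the tongued cover at about (165,212) with its tongue end at (144,247). The housing is at (340,232) with its bar near (320,285) and its catch near (355,187). The spare lid is at (490,277). I'll zoom in on the housing from both views.

```bash
python3 - <<'E'
from h import *
a=load('top0')['img'][155:310,275:405,::-1]; b=load('scene0')['img'][205:315,255:360,::-1]
a=cv2.resize(a,(395,471),interpolation=cv2.INTER_CUBIC)  # ~3.04
b=cv2.resize(b,(400,419),interpolation=cv2.INTER_CUBIC)  #3.81
o=np.zeros((480,800,3),np.uint8); o[:471,:395]=a;o[:419,400:]=b; cv2.imwrite('pics/crop.png',o)
c=load('top0'); hsv=cv2.cvtColor(c['img'],cv2.COLOR_RGB2HSV)
g=c['img'].astype(int); m=((g[:,:,0]-g[:,:,2]>12)&(g.min(2)>130)).astype(np.uint8)
for k in cv2.findContours(m,0,2)[0]:
    if cv2.contourArea(k)>300:
        r=cv2.minAreaRect(k); print(cv2.contourArea(k),r, cv2.approxPolyDP(k,3,True).reshape(-1,2).tolist())
E
```

```text
3918.5 ((489.1380310058594, 276.804931640625), (65.99028015136719, 61.9281120300293), 35.27241897583008) [[480, 233], [446, 283], [498, 321], [532, 270]]
450.5 ((336.6994934082031, 236.01446533203125), (44.34660339355469, 78.19856262207031), 23.80594253540039) [[370, 209], [368, 212], [361, 204], [331, 194], [330, 199], [338, 202], [329, 201], [306, 260], [301, 263], [305, 263], [316, 235], [318, 245], [313, 250], [317, 251], [325, 215], [334, 206], [344, 205], [338, 199], [360, 209], [361, 204], [368, 212], [367, 215], [352, 208], [359, 214], [361, 228], [349, 249], [350, 257]]
3737.5 ((163.18911743164062, 213.908935546875), (48.45986557006836, 85.70587921142578), 32.2756462097168) [[166, 168], [125, 229], [133, 234], [129, 243], [152, 256], [158, 249], [167, 253], [206, 191]]
1545.0 ((343.4041442871094, 221.58901977539062), (86.14228057861328, 100.07018280029297), 20.556045532226562) [[329, 164], [320, 186], [313, 186], [306, 204], [311, 209], [298, 241], [290, 242], [288, 248], [292, 246], [294, 251], [291, 255], [286, 252], [294, 254], [327, 177], [330, 185], [341, 188], [345, 177], [351, 174], [370, 184], [365, 198], [379, 202], [384, 197], [363, 251], [366, 256], [361, 256], [359, 262], [370, 273], [362, 264], [375, 231], [384, 233], [391, 215], [382, 211], [391, 186]]
327.5 ((513.1629028320312, 164.92080688476562), (28.521324157714844, 24.41802215576172), 42.273685455322266) [[507, 152], [500, 161], [502, 171], [512, 177], [523, 175], [528, 162], [518, 172], [512, 171], [509, 162], [516, 151]]
1660.5 ((611.2282104492188, 94.085205078125), (63.40635299682617, 45.763397216796875), 9.162346839904785) [[584, 68], [580, 111], [639, 121], [639, 97], [626, 109], [618, 109], [609, 104], [604, 94], [616, 77], [629, 75], [639, 83], [639, 76]]
```

View pics/crop.png

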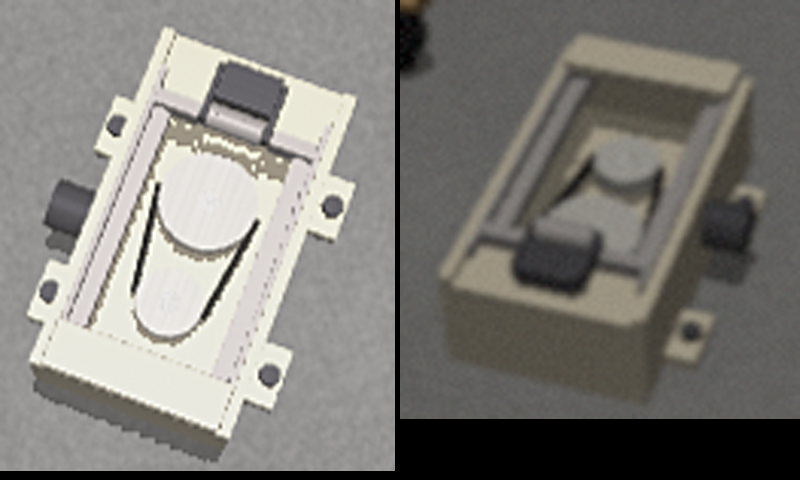

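The crop shows the housing rim corners clearly in both views: rear-left (168,30), rear-right (355,97), front-left (33,362) and front-right (222,437) in the top crop. The roller and its dark yoke stand at the rear, and I'll fit the poses by ray and rectangle.

```bash
cat >fit.py <<'E'
from h import *
from scipy.optimize import least_squares
def fit(obs,p0,freez=True):
    # obs: (cam,u,v,[lx,ly,lz]) ; p = x,y,yaw,(dz)
    def res(p):
        dz=p[3] if freez else 0; r=[]
        for c,u,v,l in obs:
            q=onz(c,u,v,l[2]+dz); s,k=np.sin(p[2]),np.cos(p[2])
            r+=[p[0]+k*l[0]-s*l[1]-q[0],p[1]+s*l[0]+k*l[1]-q[1]]
        return np.array(r)*1000
    o=least_squares(res,p0,loss='soft_l1',f_scale=2); return o.x,res(o.x).reshape(-1,2).round(1)
E
python3 - <<'E'
from fit import *
T,S=load('top0'),load('scene0')
Lc=[(.125,.065),(.125,-.065),(-.105,.065),(-.105,-.065)]
tp=[(329.97,164.5),(391.5,186.6),(285.5,273.8),(348.7,298.5)]
sp=[(317.6,289.9),(265.9,279.4),(346.5,225.1),(300.6,214.6)]
A=[(T,u,v,(*l,.085)) for (u,v),l in zip(tp,Lc)];B=[(S,u,v,(*l,.085)) for (u,v),l in zip(sp,Lc)]
for o in (A,B,A+B): print(fit(o,[.55,0,-.3,0]))
c=T;g=c['img'].astype(int);m=((g[:,:,0]-g[:,:,2]>8)&(g.min(2)>130)).astype(np.uint8);mk=np.zeros_like(m);mk[150:270,110:220]=1
K=[(166,168,.075,.05,.006),(206,191,.075,-.05,.006),(125,229,-.075,.05,.006),(167,253,-.075,-.05,.006),(129,243,-.093,.03,.005),(152,256,-.093,-.03,.005)]
print('cover top',fit([(T,u,v,(a,b,z)) for u,v,a,b,z in K],[.55,.3,-.3],False))
for c,(r0,r1,q0,q1),n in((T,(150,270,110,220),'T'),(S,(245,310,415,490),'S')):
    i=c['img'][r0:r1,q0:q1]; m=(i.max(2)<60).astype(np.uint8); k=max(cv2.findContours(m,0,2)[0],key=cv2.contourArea)
    r=cv2.minAreaRect(k); print(n,cv2.contourArea(k),r,onz(c,r[0][0]+q0,r[0][1]+r0,.036))
    g=i.astype(int); m=((g[:,:,0]-g[:,:,2]>8)&(g.min(2)>90)).astype(np.uint8); k=max(cv2.findContours(m,0,2)[0],key=cv2.contourArea)
    print(cv2.contourArea(k),(cv2.approxPolyDP(k,3,True).reshape(-1,2)+[q0,r0]).tolist())
E
```

```text
(array([ 0.5457366 , -0.0102862 , -0.18967952, -0.02284527]), array([[-0. ,  1.7],
       [-1.7, -0.9],
       [ 0.9,  1.3],
       [ 0.5, -2.4]]))
(array([ 0.55997574, -0.00245012, -0.18655743,  0.00570364]), array([[ 0. ,  4. ],
       [-4.8, -4.8],
       [-0.1,  4.1],
       [ 5.5, -3.5]]))
(array([ 0.54292993, -0.00819054, -0.18861318, -0.01072312]), array([[ 1.5,  4.5],
       [-0.4,  0.3],
       [-0.4,  4.4],
       [-0.9, -0.9],
       [-1.7,  0.4],
       [-6.3, -6.1],
       [ 2.7,  0.2],
       [ 8.5, -5.1]]))
cover top (array([ 0.54581245,  0.33895862, -0.33660778]), array([[ 0.8,  0.9],
       [ 0.9, -1.8],
       [-0.9,  0.4],
       [-1.6,  0.3],
       [ 1.7,  2.2],
       [-0.8, -3. ]]))
T 262.0 ((53.456302642822266, 57.69269561767578), (38.19121551513672, 8.327122688293457), 29.47589111328125) [0.54285403 0.33541691 0.036     ]
3783.5 [[166, 168], [125, 229], [133, 235], [129, 243], [153, 257], [159, 249], [167, 254], [206, 192]]
S 218.0 ((38.65830612182617, 28.76557159423828), (28.159486770629883, 12.228788375854492), 16.927513122558594) [0.5571483  0.34073342 0.036     ]
1991.5 [[442, 254], [423, 293], [465, 307], [481, 266], [473, 258], [453, 252], [448, 256]]
```

```bash
python3 - <<'E'
from fit import *
T,S=load('top0'),load('scene0')
def tri(a,b):
    o1,d1=ray(T,*a);o2,d2=ray(S,*b); d1/=np.linalg.norm(d1);d2/=np.linalg.norm(d2)
    s=np.linalg.lstsq(np.c_[d1,-d2],o2-o1,rcond=None)[0]; p,q=o1+s[0]*d1,o2+s[1]*d2
    return (p+q)/2,np.linalg.norm(p-q)*1000
tp=[(329.97,164.5),(391.5,186.6),(285.5,273.8),(348.7,298.5)]
sp=[(317.6,289.9),(265.9,279.4),(346.5,225.1),(300.6,214.6)]
P=[]
for a,b in zip(tp,sp): p,e=tri(a,b);P.append(p);print(p.round(4),e.round(1))
P=np.array(P)
for i,j in((0,1),(2,3),(0,2),(1,3)): print(i,j,np.linalg.norm(P[i]-P[j]))
print(tri((163.5,207.7),(453.7,273.8)))
for c,n in((T,'T'),(S,'S')):
    print(n,[ [onz(c,*p,z)[:2].round(4).tolist() for p in (tp if n=='T' else sp)] for z in(.085,.09)])
    # cover plate corners at z=.006
print([onz(S,*p,.006)[:2].round(4).tolist() for p in((423,293),(465,307),(481,266),(473,258))])
E
```

```text
[0.6772 0.0296 0.0715] 3.6
[ 0.6551 -0.0936  0.0692] 5.3
[0.4518 0.0731 0.076 ] 4.5
[ 0.4273 -0.0485  0.0808] 5.6
0 1 0.12519581208400687
2 3 0.12412992508923784
0 2 0.22954548264425453
1 3 0.23247527455709144
(array([0.54543464, 0.34136463, 0.02373937]), np.float64(3.7213125392431854))
T [[[0.6726, 0.0273], [0.6503, -0.095], [0.4509, 0.0701], [0.4273, -0.0511]], [[0.6708, 0.027], [0.6487, -0.0946], [0.4502, 0.0696], [0.4267, -0.051]]]
S [[[0.6895, 0.0334], [0.6701, -0.0863], [0.4621, 0.0762], [0.4323, -0.0447]], [[0.6942, 0.0341], [0.6748, -0.0849], [0.4681, 0.0767], [0.4384, -0.0435]]]
[[0.5991, 0.2713], [0.6328, 0.3663], [0.4916, 0.4153], [0.4643, 0.3981]]
```

>>> arm_command:
  delta_pos:
    - [-0.48,-0.46,-0.1]
    - [-0.48,-0.46,-0.1]
    - [-0.48,-0.46,-0.1]
    - [-0.48,-0.46,-0.1]
    - [-0.48,-0.46,-0.1]
    - [-0.48,-0.46,-0.1]
    - [-0.48,-0.46,-0.1]
    - [-0.48,-0.46,-0.1]
  roll: [0,0,0,0,0,0,0,0]

```text
t: 0.77
tool_pos: [0.3627, 0.3195, 0.3031]
ee_rot: [-3.141, -0.0, 2.81]
wrist_force: [0.2, 0.8, 0.2]
gripper_width: 0.0853
finger_force: 0.0
```

```bash
python3 - <<'E'
from h import *
s=state();print(s['t'],s['tool_pos'],s['ee_rot'],s['joint_pos'])
c=snap('wrist','w1');o,d=ray(c,320,240);print(c['vertical_fov'],c['cx'],c['cy'],o,d)
E
```

```text
0.7667 [0.36266426 0.31947412 0.30305578] [-3.14138957e+00 -4.75155991e-05  2.81019011e+00] [ 6.59484873e-01  1.91458217e-01  1.90358213e+00 -8.26184126e-05
  1.04674822e+00 -5.79867571e-01]
65.70646984690485 317.351798148135 235.80022070617753 [0.29802483 0.34169085 0.42282228] [ 0.26559514 -0.08546907 -0.96038156]
```

View pics/w1.png

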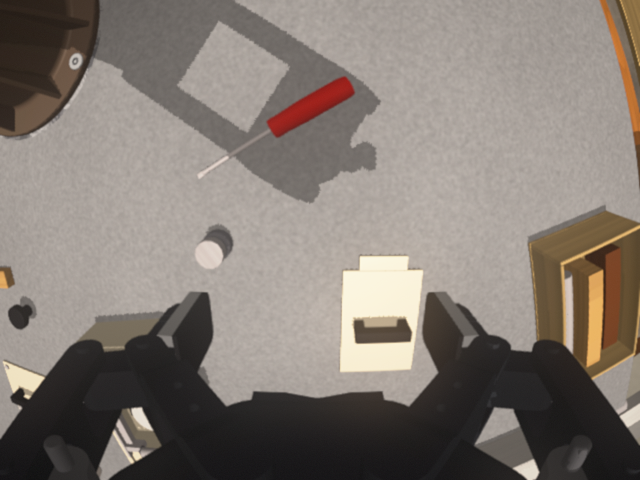

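The wrist view shows the cover at (382,320) with its tongue toward (383,262), the jar at (210,252), and the gripper filling the bottom. I'll move on past the housing so the camera looks down on it.

>>> arm_command:
  delta_pos:
    - [-0.37,-0.22,-0.03]
    - [-0.37,-0.22,-0.03]
    - [-0.37,-0.22,-0.03]
    - [-0.37,-0.22,-0.03]
    - [-0.37,-0.22,-0.03]
    - [-0.37,-0.22,-0.03]
  roll: [0,0,0,0,0,0]

```text
t: 1.32
tool_pos: [0.505, 0.153, 0.3181]
ee_rot: [-3.141, 0.002, 2.807]
wrist_force: [-1.0, -0.2, -0.3]
gripper_width: 0.0858
finger_force: 0.0
```

>>> arm_command:
  delta_pos:
    - [-0.37,-0.22,-0.03]
    - [-0.37,-0.22,-0.03]
    - [-0.37,-0.22,-0.03]
    - [-0.37,-0.22,-0.03]
    - [-0.37,-0.22,-0.03]
    - [-0.37,-0.22,-0.03]
    - [-0.37,-0.22,-0.03]
    - [-0.37,-0.22,-0.03]
  roll: [0.047,0.047,0.047,0.047,0.047,0.047,0.047,0.047]

```text
t: 1.98
tool_pos: [0.6403, -0.0073, 0.3321]
ee_rot: [-3.141, -0.001, 2.661]
wrist_force: [-0.4, 0.3, -0.4]
gripper_width: 0.0852
finger_force: 0.0
```

```bash
python3 - <<'E'
from h import *
s=state();print(s['t'],s['tool_pos'],s['ee_rot'],np.abs(s['qd']).max())
c=snap('wrist','w2')
E
```

```text
1.9833 [ 0.64027348 -0.00729874  0.33211669] [-3.14123832e+00 -1.40716890e-03  2.66100093e+00] 0.026911748745408314
```

View pics/w2.png

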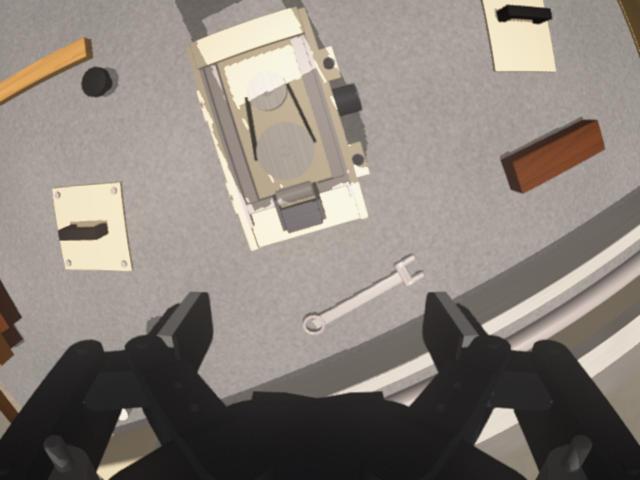

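The wrist view shows the whole housing, with bar outer corners at about (190,42) and (298,10), rear corners at (253,248) and (366,216), and the roller at (296,193). I'll take a second, closer view for parallax.

>>> arm_command:
  delta_pos:
    - [0.106,-0.056,0.1]
    - [0.106,-0.056,0.1]
    - [0.106,-0.056,0.1]
    - [0.106,-0.056,0.1]
  roll: [-0.093,-0.093,-0.093,-0.093]

```text
t: 2.37
tool_pos: [0.5775, -0.0061, 0.2818]
ee_rot: [-3.141, -0.004, 2.958]
wrist_force: [1.0, -0.4, 1.9]
gripper_width: 0.0856
finger_force: 0.0
```

```bash
python3 - <<'E'
from h import *
s=state();print(s['t'],s['tool_pos'],s['ee_rot'],np.abs(s['qd']).max())
snap('wrist','w3')
a=load('w2')['img'][0:260,170:385,::-1]; b=load('w3')['img'][0:340,150:430,::-1]
o=np.zeros((600,800,3),np.uint8)
a=cv2.resize(a,None,fx=1.75,fy=1.75,interpolation=cv2.INTER_CUBIC);b=cv2.resize(b,None,fx=1.5,fy=1.5,interpolation=cv2.INTER_CUBIC)
o[:a.shape[0],:a.shape[1]]=a;o[:b.shape[0],380:380+b.shape[1]]=b;print(a.shape,b.shape)
cv2.imwrite('pics/crop2.png',o)
E
```

```text
2.3667 [ 0.57746097 -0.00608938  0.28178902] [-3.14130433 -0.00353262  2.95832734] 0.10865599085814195
(455, 376, 3) (510, 420, 3)
```

View pics/crop2.png

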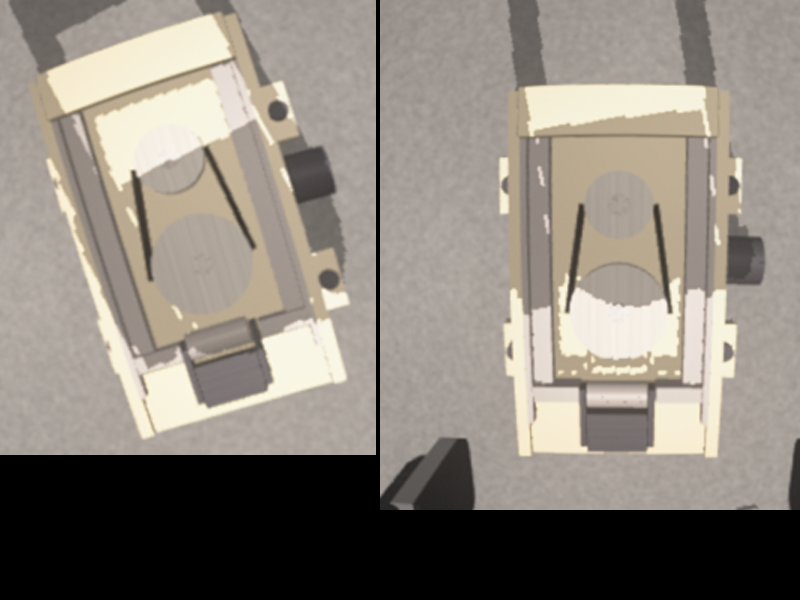

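The close view is nearly aligned with the housing. In the crop, the bar's rear edge is at y≈136, the outer rear corners are at (519,455) and (718,456), and the roller's middle is at (617,395). I'll triangulate these, and the cover from w1 and w2 as well.

```bash
cat >>h.py <<'E'
def fray(c,u,v):
    f=240/np.tan(np.radians(c['vertical_fov'])/2); R=cv2.Rodrigues(np.array(c['rvec'],float))[0]; t=np.array(c['tvec'],float).ravel()
    a=np.array([u-c['cx'],v-c['cy']]); r=np.hypot(*a); th=r/f
    d=np.r_[np.sin(th)*a/max(r,1e-9),np.cos(th)]; return -R.T@t,R.T@d
def fonz(c,u,v,z):
    o,d=fray(c,u,v); return o+d*(z-o[2])/d[2]
def tri2(r1,r2):
    (o1,d1),(o2,d2)=r1,r2; s=np.linalg.lstsq(np.c_[d1,-d2],o2-o1,rcond=None)[0]; p,q=o1+s[0]*d1,o2+s[1]*d2
    return ((p+q)/2).round(4),round(np.linalg.norm(p-q)*1000,1)
E
python3 - <<'E'
from h import *
W1,W2,W3=load('w1'),load('w2'),load('w3')
k2=lambda x,y:(170+x/1.75-.2,y/1.75-.2); k3=lambda x,y:(150+(x-380)/1.5-.17,y/1.5-.17)
pts={'rearL(-y)':((149,437),(519,455)),'rearR':((345,379),(718,456)),'barL':((50,121),(523,135)),'barR':((236,61),(716,138)),'rollL':((189,352),(586,395)),'rollR':((254,331),(648,395)),'footL hole':((278,111),(733,186)),'frontL':((33,80),(511,88)),'frontR':((238,14),(728,90))}
for n,(a,b) in pts.items(): print(n,tri2(fray(W2,*k2(*a)),fray(W3,*k3(*b))), [fonz(W3,*k3(*b),z)[:2].round(4).tolist() for z in(.075,.088)])
for W,b in((W1,(300,240,390,430)),(W2,(0,475,80,565))):
    i=W['img'].astype(int)[b[0]:b[2],b[1]:b[3]] if 0 else W['img'].astype(int)[(b[0] if b[0]<300 else 240):b[2],(b[1] if W is W2 else 330):b[3]]
    r0=(b[0] if b[0]<300 else 240);q0=(b[1] if W is W2 else 330)
    m=((i[:,:,0]-i[:,:,2]>12)&(i.min(2)>150)).astype(np.uint8); k=max(cv2.findContours(m,0,2)[0],key=cv2.contourArea)
    P=cv2.approxPolyDP(k,3,True).reshape(-1,2)+[q0,r0]; print(P.tolist()); print([fonz(W,*p,.006)[:2].round(4).tolist() for p in P])
    m=(i.max(2)<70).astype(np.uint8); k=max(cv2.findContours(m,0,2)[0],key=cv2.contourArea);r=cv2.minAreaRect(k);print('handle',cv2.contourArea(k),r,fonz(W,r[0][0]+q0,r[0][1]+r0,.036))
E
```

```text
rearL(-y) (array([ 0.6564, -0.096 ,  0.0666]), np.float64(4.1)) [[0.653, -0.0956], [0.6473, -0.0915]]
rearR (array([0.6771, 0.0317, 0.0753]), np.float64(1.7)) [[0.677, 0.0326], [0.6704, 0.0315]]
barL (array([ 0.4578, -0.0492,  0.0779]), np.float64(2.5)) [[0.4571, -0.0485], [0.4592, -0.0463]]
barR (array([0.48  , 0.0613, 0.0732]), np.float64(1.0)) [[0.48, 0.0615], [0.4812, 0.0593]]
rollL (array([ 0.6202, -0.0436,  0.0736]), np.float64(0.7)) [[0.6197, -0.0431], [0.6153, -0.0411]]
rollR (array([ 0.6272, -0.0046,  0.073 ]), np.float64(1.1)) [[0.6266, -0.0051], [0.622, -0.0047]]
footL hole (array([0.5098, 0.0751, 0.0217]), np.float64(2.4)) [[0.5096, 0.0664], [0.5096, 0.064]]
frontL (array([ 0.4254, -0.0506,  0.0689]), np.float64(1.7)) [[0.427, -0.0503], [0.4304, -0.0481]]
frontR (array([0.4492, 0.0775, 0.0587]), np.float64(0.5)) [[0.4523, 0.0739], [0.4546, 0.0712]]
[[330, 240], [330, 389], [422, 389], [429, 381], [429, 356], [420, 334], [424, 298], [429, 291], [429, 240]]
[[0.4171, 0.3156], [0.6248, 0.2473], [0.6754, 0.3719], [0.6646, 0.3846], [0.6201, 0.3929], [0.5796, 0.3881], [0.529, 0.4047], [0.5218, 0.4132], [0.4561, 0.4287]]
handle 35.0 ((96.5, 101.5), (15.0, 5.0), 90.0) [0.57348969 0.39040685 0.036     ]
[[483, 0], [495, 69], [549, 70], [556, 73], [556, 79], [553, 50], [560, 47], [552, 46], [548, 22], [500, 23], [494, 15], [494, 9], [506, 3], [544, 6], [543, 0]]
[[0.5083, 0.3009], [0.598, 0.2689], [0.6274, 0.3517], [0.635, 0.3617], [0.6426, 0.3575], [0.6042, 0.3732], [0.604, 0.3881], [0.5986, 0.3745], [0.5656, 0.3868], [0.5448, 0.3081], [0.5321, 0.3053], [0.5245, 0.3099], [0.5221, 0.3329], [0.5425, 0.3934], [0.534, 0.397]]
handle 620.0 ((49.037933349609375, 13.855173110961914), (54.31787109375, 15.209004402160645), 3.3664605617523193) [0.54644099 0.33056222 0.036     ]
```

Roller length 37 mm, bar width 107 mm and bar-to-rear distance 199.5 mm all match, so the housing origin is (0.543, -0.008) with yaw -0.19. Next is the cover.

>>> arm_command:
  delta_pos:
    - [0.117,0.64,0.1]
    - [0.117,0.64,0.1]
    - [0.117,0.64,0.1]
    - [0.117,0.64,0.1]
    - [0.117,0.64,0.1]
    - [0.117,0.64,0.1]
    - [0.117,0.64,0.1]
    - [0.117,0.64,0.1]
  roll: [0.049,0.049,0.049,0.049,0.049,0.049,0.049,0.049]

```text
t: 3.08
tool_pos: [0.5831, 0.3212, 0.2338]
ee_rot: [3.14, 0.002, 2.799]
wrist_force: [0.5, 0.5, -0.2]
gripper_width: 0.0854
finger_force: 0.0
```

>>> arm_command:
  delta_pos:
    - [0,0,0]
    - [0,0,0]
  roll: [0,0]

```text
t: 3.25
tool_pos: [0.5827, 0.321, 0.2331]
ee_rot: [3.141, 0.001, 2.802]
wrist_force: [-0.4, -0.7, 0.4]
gripper_width: 0.0851
finger_force: 0.0
```

```bash
python3 - <<'E'
from h import *
s=state();print(s['t'],s['tool_pos'],s['ee_rot'])
W=snap('wrist','w4'); i=W['img'].astype(int)[:350,210:440]
m=((i[:,:,0]-i[:,:,2]>12)&(i.min(2)>140)).astype(np.uint8); k=max(cv2.findContours(m,0,2)[0],key=cv2.contourArea)
P=cv2.approxPolyDP(k,3,True).reshape(-1,2)+[210,0]; print(cv2.contourArea(k))
for p in P: print(p,fonz(W,*p,.006)[:2].round(4))
m=(i.max(2)<70).astype(np.uint8); m=m*cv2.drawContours(np.zeros_like(m),[cv2.convexHull(k)],0,1,-1)
k=max(cv2.findContours(m,0,2)[0],key=cv2.contourArea);r=cv2.minAreaRect(k);print('handle',cv2.contourArea(k),r,[fonz(W,x+210,y,.04)[:2].round(4) for x,y in cv2.boxPoints(r)])
cv2.imwrite('pics/w4c.png',W['img'][:,:,::-1])
E
```

```text
3.25 [0.58269557 0.32099863 0.23313527] [3.14054000e+00 8.56383837e-04 2.80242985e+00]
65821.5
[217   0] [0.3567 0.2987]
[210   7] [0.3609 0.2901]
[210 107] [0.4568 0.2578]
[232 128] [0.484  0.2708]
[271  88] [0.4619 0.3181]
[274 212] [0.5732 0.28  ]
[244 187] [0.5406 0.2615]
[235 186] [0.5367 0.2536]
[233 177] [0.5279 0.2549]
[210 148] [0.4937 0.2439]
[210 299] [0.6371 0.1809]
[214 322] [0.6638 0.1729]
[210 349] [0.6945 0.1523]
[273 349] [0.7153 0.2221]
[276 334] [0.6982 0.2327]
[301 330] [0.7021 0.2601]
[412 295] [0.703  0.3833]
[423 311] [0.7261 0.3904]
[425 294] [0.7071 0.397 ]
[439 291] [0.7094 0.4126]
[439   0] [0.4251 0.5011]
[281   0] [0.3821 0.3554]
[352  64] [0.4653 0.3959]
[293  67] [0.4502 0.3437]
[293  84] [0.4656 0.3383]
[289  86] [0.4661 0.3343]
[273  84] [0.459  0.3211]
[298  59] [0.4445 0.3506]
[242   8] [0.3756 0.3185]
[239   1] [0.3672 0.3181]
handle 306.5 ((92.0, 165.5), (17.0, 34.0), 90.0) [array([0.5267, 0.3117]), array([0.5363, 0.3386]), array([0.5499, 0.3338]), array([0.5402, 0.3067])]
```

View pics/w4c.png

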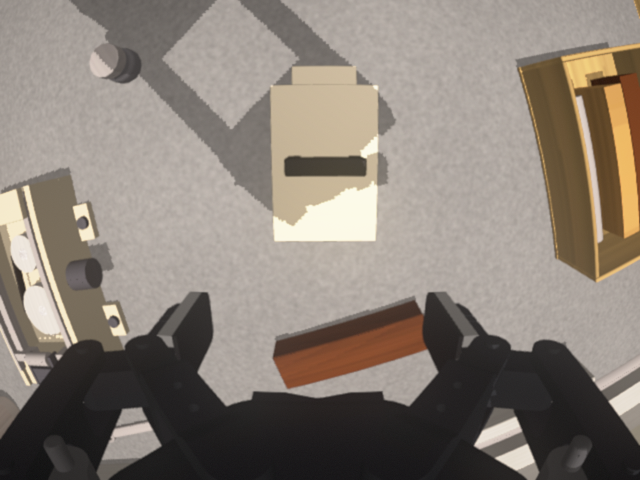

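The cover is clean here: front corners (271,86) and (378,86), rear corners (274,241) and (377,241), tongue end (293..356,66), and handle (285..367, 156..177).

```bash
python3 - <<'E'
from h import *
import fit; fit.onz=fonz
W=load('w4')
K=[(271,85.5,-.075,-.05,.006),(378.5,85.5,-.075,.05,.006),(274,241.5,.075,-.05,.006),(377.5,241.5,.075,.05,.006),(292.5,66,-.093,-.03,.005),(356,66,-.093,.03,.005)]
for o in (K,):
  p,r=fit.fit([(W,u,v,(a,b,z)) for u,v,a,b,z in o],[.55,.34,-.33],False); print(p,r.tolist())
print([fonz(W,u,v,.04)[:2].round(4).tolist() for u,v in((285,156.5),(367,156.5),(326,166.5))])
E
```

```text
[ 0.54668447  0.34135431 -0.33054606] [[-0.2, -0.5], [-0.2, 0.4], [0.7, 0.3], [-0.6, -0.7], [0.0, -0.5], [0.3, 1.0]]
[[0.5263, 0.3119], [0.549, 0.3769], [0.5458, 0.3414]]
```

>>> arm_command:
  delta_pos:
    - [0.083,0.014,0.08]
    - [0.083,0.014,0.16]
    - [0.083,0.014,0.24]
    - [0.083,0.014,0.3]
    - [0.083,0.014,0.3]
    - [0.083,0.014,0.3]
  roll: [-0.003,-0.003,-0.003,-0.003,-0.003,-0.003]

```text
t: 3.8
tool_pos: [0.5457, 0.3369, 0.0825]
ee_rot: [-3.139, -0.002, 2.808]
wrist_force: [0.6, 1.4, 0.9]
gripper_width: 0.0855
finger_force: 0.0
```

>>> arm_command:
  delta_pos:
    - [0,0,0.02]
    - [0,0,0.04]
    - [0,0,0.06]
    - [0,0,0.08]
    - [0,0,0.092]
    - [0,0,0.104]
    - [0,0,0.104]
  roll: [0,0,0,0,0,0,0]

```text
t: 4.38
tool_pos: [0.5454, 0.3378, 0.0296]
ee_rot: [-3.14, -0.001, 2.81]
wrist_force: [-0.8, -0.9, -0.0]
gripper_width: 0.0851
finger_force: 0.0
```

```bash
python3 - <<'E'
from h import *
s=state();print(s['t'],s['tool_pos'],s['ee_rot'],s['wrist_force'])
c=snap('wrist','w5')
a=cv2.resize(c['img'][100:440,150:500,::-1],None,fx=1.7,fy=1.7); cv2.imwrite('pics/w5c.png',a)
E
```

```text
4.3833 [0.54542761 0.33784198 0.0296484 ] [-3.14045174e+00 -1.03411747e-03  2.80977183e+00] [-0.76983661 -0.88060244 -0.04335491]
```

View pics/w5c.png

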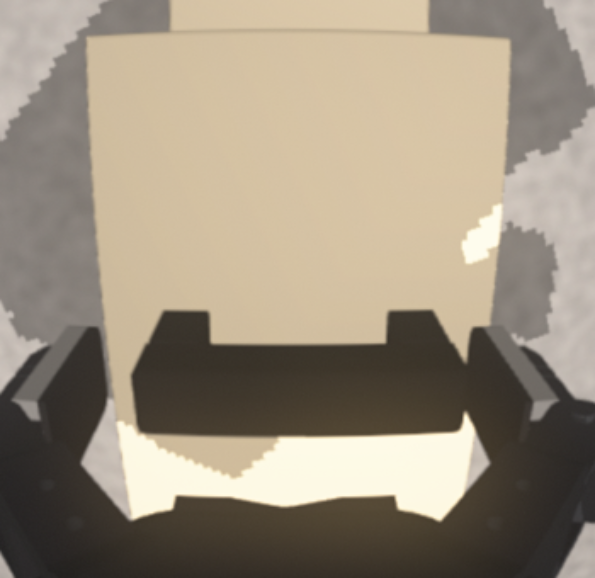

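The handle bar sits between the pads with its ends at crop x 133 and 468, about 3 mm off-centre towards the right pad. I'll centre it, then close.

>>> arm_command:
  delta_pos:
    - [0,0.007,0]
    - [0,0.007,0]
  roll: [0,0]

```text
t: 4.6
tool_pos: [0.5477, 0.3422, 0.0314]
ee_rot: [3.141, 0.001, 2.81]
wrist_force: [0.5, -0.1, 0.3]
gripper_width: 0.0859
finger_force: 0.0
```

>>> arm_command:
  delta_pos:
    - [0,0,0]
    - [0,0,0]
    - [0,0,0]
    - [0,0,0]
  roll: [0,0,0,0]
  claw: 1

```text
t: 4.93
tool_pos: [0.5473, 0.3417, 0.0317]
ee_rot: [3.141, 0.001, 2.81]
wrist_force: [-2.2, 0.4, 8.3]
gripper_width: 0.0686
finger_force: 67.5
```

>>> arm_command:
  delta_pos:
    - [0,0,-0.04]
    - [0,0,-0.11]
    - [0,0,-0.19]
    - [0,0,-0.27]
    - [0,0,-0.34]
    - [0,0,-0.34]
  roll: [0,0,0,0,0,0]

```text
t: 5.43
tool_pos: [0.55, 0.3431, 0.2084]
ee_rot: [3.134, 0.007, 2.81]
wrist_force: [1.7, 1.3, -2.6]
gripper_width: 0.0688
finger_force: 70.6
```

>>> arm_command:
  delta_pos:
    - [-0.015,-0.04,0]
    - [-0.045,-0.11,0]
    - [-0.075,-0.18,0]
    - [-0.105,-0.26,0]
    - [-0.135,-0.33,0]
  roll: [-0.004,-0.008,-0.015,-0.02,-0.0225]

```text
t: 5.85
tool_pos: [0.5563, 0.1617, 0.2004]
ee_rot: [-3.141, -0.001, 2.882]
wrist_force: [0.8, 0.3, -3.9]
gripper_width: 0.0685
finger_force: 70.5
```

```bash
python3 - <<'E'
from h import *
s=state();print(s['t'],s['tool_pos'],s['ee_rot'],s['wrist_force'],s['torque'])
y=s['ee_rot'][2];d=np.array([.5666,-.0125])-s['tool_pos'][:2]
print(d@[np.cos(y),np.sin(y)]/.5,d@[np.sin(y),-np.cos(y)]/.5,-(2.9516-y)/np.pi)
E
```

```text
5.85 [0.55627585 0.16168586 0.20044182] [-3.14113225e+00 -6.45362433e-04  2.88223402e+00] [ 0.83126115  0.25251284 -3.8909249 ] [ 0.00585444 -0.009662    0.07742186]
-0.10930135073156351 -0.33142483028003333 -0.022079875740808302
```

>>> arm_command:
  delta_pos:
    - [-0.022,-0.07,0]
    - [-0.045,-0.14,0]
    - [-0.07,-0.21,0]
    - [-0.09,-0.27,0]
    - [-0.103,-0.313,0]
    - [-0.109,-0.331,0]
    - [-0.109,-0.331,0]
    - [-0.109,-0.331,0]
  roll: [-0.005,-0.01,-0.015,-0.02,-0.022,-0.022,-0.022,-0.022]

```text
t: 6.52
tool_pos: [0.5669, -0.0104, 0.2006]
ee_rot: [3.141, -0.0, 2.948]
wrist_force: [-0.0, 0.4, -4.4]
gripper_width: 0.069
finger_force: 70.5
```

```bash
python3 - <<'E'
from h import *
s=state();print(s['t'],s['tool_pos'],s['ee_rot'],s['wrist_force'],s['torque'])
c=snap('wrist','w6');S=snap('scene','s6');T=snap('top','t6')
o=np.zeros((600,800,3),np.uint8)
o[:360,:480]=cv2.resize(c['img'],(480,360))[:,:,::-1]
o[:300,490:790]=cv2.resize(S['img'][180:310,240:370,::-1],(300,300))
o[300:600,490:790]=cv2.resize(T['img'][140:310,260:430,::-1],(300,300))
cv2.imwrite('pics/c6.png',o)
E
```

```text
6.5167 [ 0.5668998  -0.01042303  0.20062676] [ 3.14138391e+00 -4.92678954e-04  2.94822641e+00] [-0.01798595  0.39810163 -4.36689552] [-0.00851601  0.00536854  0.0127645 ]
```

View pics/c6.png

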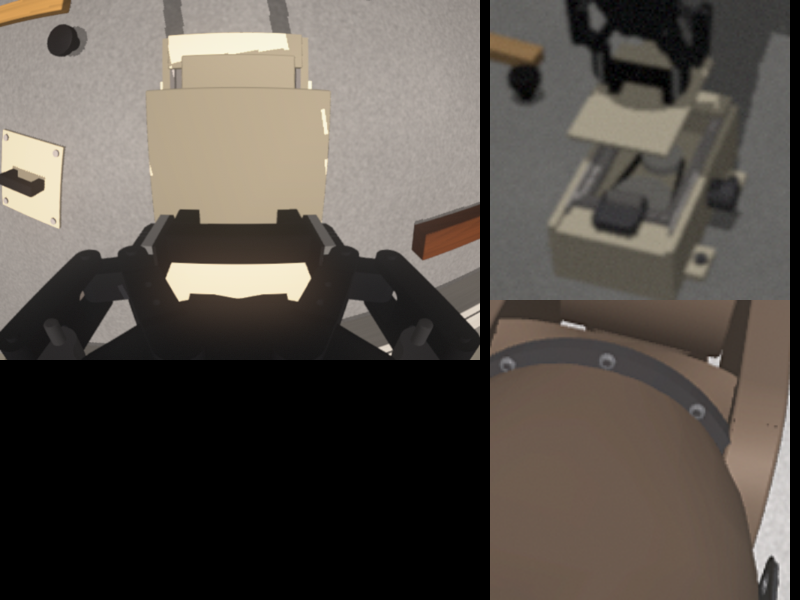

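The wrist view shows the tongue (scaled 182..297) in front of the bar (scaled ~163..307), so the cover is roughly centred, perhaps 2–3 mm to +y. I'll measure this from edge profiles.

```bash
python3 - <<'E'
from h import *
c=load('w6'); g=cv2.cvtColor(c['img'],cv2.COLOR_RGB2GRAY)
crop=c['img'][35:140,190:445,::-1]; cv2.imwrite('pics/c6b.png',cv2.resize(crop,None,fx=3.1,fy=3.1,interpolation=cv2.INTER_CUBIC))
E
```

```text
(no output)
```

View pics/c6b.png

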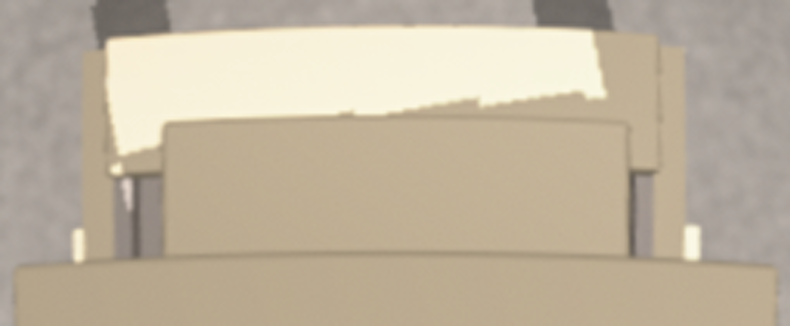

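```bash
python3 - <<'E'
from h import *
c=load('w6'); p=np.array([0.5669,-.0104]); y=2.9482
k=lambda x,v:(190+x/3.1-.34,35+v/3.1-.34)
def tl(n,x,v,z):
    q=fonz(c,*k(x,v),z)[:2]; d=q-p; print(n,q.round(4),'tool',(d@[np.cos(y),np.sin(y)]).round(4),(d@[np.sin(y),-np.cos(y)]).round(4))
for z in(.085,.091):
    tl('barL',110,172,z);tl('barR',656,171,z);tl('barfL',104,38,z);tl('barfR',658,36,z)
tl('tonL',163,124,.1746);tl('tonR',627,124,.1746);tl('plL',15,268,.1756);tl('plR',776,260,.1756)
E
```

```text
barL [ 0.4585 -0.0491] tool 0.0989 -0.0589
barR [0.4801 0.0603] tool 0.0987 0.0527
barfL [ 0.4297 -0.045 ] tool 0.1279 -0.0604
barfR [0.4517 0.0665] tool 0.1278 0.0534
barL [ 0.4596 -0.0478] tool 0.0981 -0.0574
barR [0.4806 0.0589] tool 0.098 0.0514
barfL [ 0.4315 -0.0438] tool 0.1264 -0.0588
barfR [0.4529 0.0649] tool 0.1263 0.052
tonL [ 0.4698 -0.0215] tool 0.0931 -0.0296
tonR [0.4811 0.0358] tool 0.0931 0.0289
plL [ 0.4834 -0.0441] tool 0.0755 -0.0491
plR [0.5012 0.0519] tool 0.0765 0.0485
```

>>> arm_command:
  delta_pos:
    - [0.004,-0.0056,0.05]
    - [0.004,-0.0056,0.1]
    - [0.004,-0.0056,0.12]
    - [0.004,-0.0056,0.132]
    - [0.004,-0.0056,0.132]
    - [0.004,-0.0056,0.132]
  roll: [0,0,0,0,0,0]

```text
t: 7.17
tool_pos: [0.565, -0.0125, 0.1354]
ee_rot: [3.142, 0.0, 2.95]
wrist_force: [0.3, 0.1, -2.2]
gripper_width: 0.0687
finger_force: 70.3
```

>>> arm_command:
  delta_pos:
    - [0,0,0.002]
    - [0,0,0.004]
    - [0,0,0.006]
    - [0,0,0.008]
    - [0,0,0.008]
  roll: [0,0,0,0,0]

```text
t: 7.58
tool_pos: [0.5647, -0.0129, 0.131]
ee_rot: [3.142, 0.0, 2.95]
wrist_force: [-0.8, -0.6, -3.0]
gripper_width: 0.0686
finger_force: 70.3
```

>>> arm_command:
  delta_pos:
    - [0,0,0.002]
    - [0,0,0.004]
    - [0,0,0.006]
    - [0,0,0.008]
    - [0,0,0.008]
  roll: [0,0,0,0,0]

```text
t: 8.0
tool_pos: [0.5645, -0.0129, 0.1266]
ee_rot: [-3.142, -0.0, 2.95]
wrist_force: [-0.2, -0.6, -2.5]
gripper_width: 0.0685
finger_force: 70.3
```

>>> arm_command:
  delta_pos:
    - [0,0,0.002]
    - [0,0,0.004]
    - [0,0,0.006]
    - [0,0,0.008]
    - [0,0,0.008]
  roll: [0,0,0,0,0]

```text
t: 8.42
tool_pos: [0.5646, -0.0128, 0.1227]
ee_rot: [-3.142, -0.0, 2.95]
wrist_force: [0.1, 0.5, -1.6]
gripper_width: 0.0685
finger_force: 70.5
```

>>> arm_command:
  delta_pos:
    - [0,0,0.002]
    - [0,0,0.004]
    - [0,0,0.006]
    - [0,0,0.006]
  roll: [0,0,0,0]

```text
t: 8.75
tool_pos: [0.5653, -0.013, 0.1204]
ee_rot: [3.141, 0.002, 2.95]
wrist_force: [-1.2, -0.3, 9.8]
gripper_width: 0.0689
finger_force: 71.8
```

>>> arm_command:
  delta_pos:
    - [0,0,0.002]
    - [0,0,0.004]
    - [0,0,0.006]
    - [0,0,0.006]
  roll: [0,0,0,0]

```text
t: 9.08
tool_pos: [0.5653, -0.013, 0.1175]
ee_rot: [3.141, 0.002, 2.95]
wrist_force: [0.2, -1.5, 8.2]
gripper_width: 0.0687
finger_force: 72.0
```

>>> arm_command:
  delta_pos:
    - [0,0,0.002]
    - [0,0,0.004]
    - [0,0,0.004]
  roll: [0,0,0]

```text
t: 9.33
tool_pos: [0.5652, -0.0129, 0.1154]
ee_rot: [3.141, 0.001, 2.95]
wrist_force: [-1.5, -1.1, 9.2]
gripper_width: 0.0691
finger_force: 72.2
```

>>> arm_command:
  delta_pos:
    - [0,0,0.002]
    - [0,0,0.004]
    - [0,0,0.004]
  roll: [0,0,0]

```text
t: 9.58
tool_pos: [0.5652, -0.0129, 0.1135]
ee_rot: [3.141, 0.001, 2.95]
wrist_force: [-1.9, -1.3, 10.2]
gripper_width: 0.0687
finger_force: 72.7
```

```bash
python3 - <<'E'
from h import *
s=state();print(s['t'],s['tool_pos'],s['wrist_force'],s['torque'])
c=snap('wrist','w7');S=snap('scene','s7')
o=np.zeros((600,800,3),np.uint8)
o[:330,:]=cv2.resize(c['img'][30:162,160:480,::-1],(800,330),interpolation=cv2.INTER_CUBIC)
o[330:600,:360]=cv2.resize(S['img'][195:300,250:390,::-1],(360,270),interpolation=cv2.INTER_CUBIC)
cv2.imwrite('pics/c7.png',o)
E
```

```text
9.5833 [ 0.56515787 -0.01292758  0.11347986] [-1.85218223 -1.27676243 10.19701984] [-0.19767939 -0.27962983 -0.02875368]
```

View pics/c7.png

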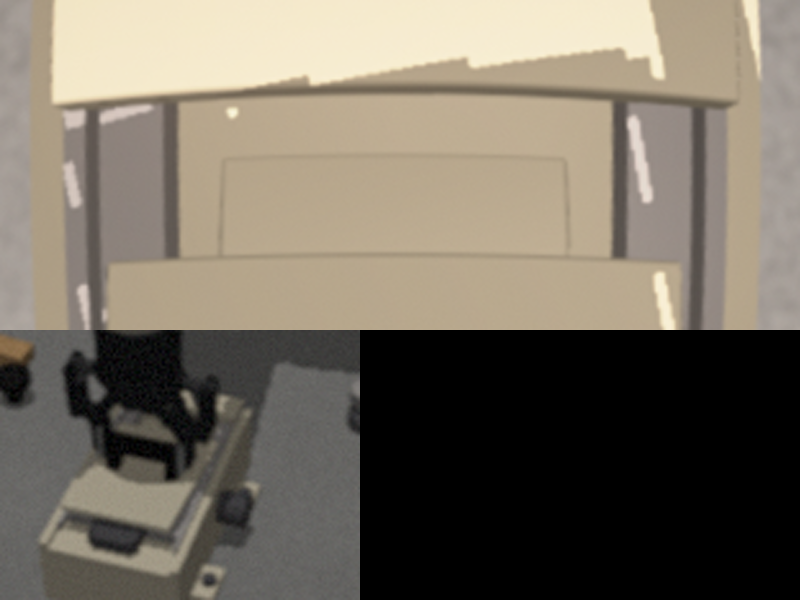

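The view shows the tongue (220–568) centred behind and below the bar's edge, and the plate (107–680) centred between the side walls, tilted with its rear on the roller. I've now reached (and by one crop passed) the picture limit, so I'll go by feel from here and push down until the front corners meet the ledges.

>>> arm_command:
  delta_pos:
    - [0,0,0.002]
    - [0,0,0.003]
    - [0,0,0.003]
  roll: [0,0,0]

```text
t: 9.93
tool_pos: [0.5653, -0.0129, 0.1132]
ee_rot: [3.141, 0.002, 2.95]
wrist_force: [-9.4, 0.3, 31.0]
gripper_width: 0.0681
finger_force: 75.1
```

>>> arm_command:
  delta_pos:
    - [0,0,0.002]
    - [0,0,0.003]
    - [0,0,0.003]
  roll: [0,0,0]

```text
t: 10.18
tool_pos: [0.5653, -0.0129, 0.1128]
ee_rot: [3.141, 0.003, 2.95]
wrist_force: [-16.3, -0.3, 55.6]
gripper_width: 0.0686
finger_force: 77.8
```

Firm contact: the front corners are on the ledges. I'll ease off, then slide forward under the bar.

>>> arm_command:
  delta_pos:
    - [0,0,-0.004]
    - [0.004,0,-0.005]
    - [0.008,0,-0.005]
    - [0.012,0,-0.005]
    - [0.016,0,-0.005]
    - [0.016,0,-0.005]
  roll: [0,0,0,0,0,0]

```text
t: 10.68
tool_pos: [0.5567, -0.0113, 0.1127]
ee_rot: [3.142, 0.001, 2.95]
wrist_force: [-1.2, -0.1, 7.8]
gripper_width: 0.0687
finger_force: 72.1
```

>>> arm_command:
  delta_pos:
    - [0.004,0,0]
    - [0.008,0,0]
    - [0.012,0,0]
    - [0.012,0,0]
  roll: [0,0,0,0]

```text
t: 11.02
tool_pos: [0.5503, -0.0101, 0.1123]
ee_rot: [-3.142, -0.001, 2.95]
wrist_force: [-1.5, -1.2, 3.6]
gripper_width: 0.0688
finger_force: 71.8
```

>>> arm_command:
  delta_pos:
    - [0.004,0,0.001]
    - [0.008,0,0.002]
    - [0.012,0,0.003]
    - [0.012,0,0.003]
  roll: [0,0,0,0]

```text
t: 11.35
tool_pos: [0.5466, -0.0093, 0.1118]
ee_rot: [3.141, 0.004, 2.949]
wrist_force: [3.0, -1.8, 12.7]
gripper_width: 0.0686
finger_force: 73.1
```

>>> arm_command:
  delta_pos:
    - [0.003,0,0.001]
    - [0.006,0,0.002]
    - [0.006,0,0.002]
  roll: [0,0,0]

```text
t: 11.6
tool_pos: [0.5453, -0.009, 0.1116]
ee_rot: [3.141, 0.007, 2.949]
wrist_force: [6.9, -4.5, 21.0]
gripper_width: 0.0689
finger_force: 73.9
```

>>> arm_command:
  delta_pos:
    - [0.003,0,0.001]
    - [0.006,0,0.002]
    - [0.006,0,0.002]
  roll: [0,0,0]

```text
t: 11.85
tool_pos: [0.544, -0.0087, 0.1115]
ee_rot: [3.141, 0.01, 2.949]
wrist_force: [10.3, -7.3, 28.1]
gripper_width: 0.0683
finger_force: 74.8
```

>>> arm_command:
  delta_pos:
    - [0,0,-0.003]
    - [0.003,0,-0.004]
    - [0.006,0,-0.004]
    - [0.009,0,-0.004]
    - [0.009,0,-0.004]
  roll: [0,0,0,0,0]

```text
t: 12.27
tool_pos: [0.5374, -0.0074, 0.1116]
ee_rot: [3.141, 0.006, 2.95]
wrist_force: [13.5, -4.4, 3.2]
gripper_width: 0.0688
finger_force: 71.8
```

>>> arm_command:
  delta_pos:
    - [0.003,0,0]
    - [0.006,0,0]
    - [0.006,0,0]
  roll: [0,0,0]

```text
t: 12.52
tool_pos: [0.5369, -0.0073, 0.1124]
ee_rot: [3.141, 0.01, 2.95]
wrist_force: [22.4, -8.2, 4.4]
gripper_width: 0.0689
finger_force: 72.0
```

The stop wall is felt: 22 N with the tip at about x −94. Now I'll relax forward pressure slightly and pivot the rear down.

>>> arm_command:
  delta_pos:
    - [-0.005,0,0]
    - [-0.006,0,0.002]
    - [-0.007,0,0.004]
    - [-0.008,0,0.006]
    - [-0.008,0,0.006]
  roll: [0,0,0,0,0]

```text
t: 12.93
tool_pos: [0.5383, -0.0076, 0.1092]
ee_rot: [3.141, 0.005, 2.95]
wrist_force: [7.6, -4.4, 24.6]
gripper_width: 0.0688
finger_force: 74.3
```

>>> arm_command:
  delta_pos:
    - [-0.001,0,0.003]
    - [-0.003,0,0.006]
    - [-0.003,0,0.006]
  roll: [0,0,0]

```text
t: 13.18
tool_pos: [0.5398, -0.0079, 0.106]
ee_rot: [3.141, 0.005, 2.95]
wrist_force: [10.4, -3.9, 16.8]
gripper_width: 0.0686
finger_force: 73.7
```

>>> arm_command:
  delta_pos:
    - [-0.002,0,0.003]
    - [-0.004,0,0.006]
    - [-0.004,0,0.006]
  roll: [0,0,0]

```text
t: 13.43
tool_pos: [0.5415, -0.0082, 0.1022]
ee_rot: [3.141, 0.005, 2.95]
wrist_force: [13.9, -4.3, -0.3]
gripper_width: 0.0684
finger_force: 72.0
```

>>> arm_command:
  delta_pos:
    - [-0.001,0,0.003]
    - [-0.003,0,0.006]
    - [-0.003,0,0.006]
  roll: [0,0,0]

```text
t: 13.68
tool_pos: [0.5421, -0.0083, 0.1011]
ee_rot: [3.141, 0.003, 2.95]
wrist_force: [-2.8, -1.4, 48.3]
gripper_width: 0.0686
finger_force: 77.5
```

It snapped (the force dropped, then firm bottoming at z 0.101). Relieve and release.

>>> arm_command:
  delta_pos:
    - [0,0,-0.003]
    - [0,0,-0.003]
  roll: [0,0]

```text
t: 13.85
tool_pos: [0.542, -0.0083, 0.1014]
ee_rot: [3.141, 0.003, 2.95]
wrist_force: [7.8, -2.8, 9.9]
gripper_width: 0.0687
finger_force: 73.3
```

>>> arm_command:
  delta_pos:
    - [0,0,0]
    - [0,0,0]
    - [0,0,0]
    - [0,0,0]
    - [0,0,0]
  roll: [0,0,0,0,0]
  claw: 0

```text
t: 14.27
tool_pos: [0.5401, -0.0081, 0.1001]
ee_rot: [-3.141, -0.001, 2.95]
wrist_force: [-0.3, -0.3, 0.1]
gripper_width: 0.0854
finger_force: 0.0
```

>>> arm_command:
  delta_pos:
    - [0,0,-0.02]
    - [0,0,-0.05]
    - [0,0,-0.09]
    - [0,0,-0.15]
    - [0,0,-0.22]
    - [0,0,-0.3]
    - [0,0,-0.3]
    - [0,0,-0.3]
  roll: [0,0,0,0,0,0,0,0]

```text
t: 14.93
tool_pos: [0.5417, -0.0083, 0.2534]
ee_rot: [3.141, 0.005, 2.95]
wrist_force: [-0.8, 1.2, -0.8]
gripper_width: 0.0854
finger_force: 0.0
```

Checking without a picture: I'll repeat the w4 viewpoint, raised by the seat height. A flat cover must then give the same pixel positions as it did on the bench.

>>> arm_command:
  delta_pos:
    - [-0.08,-0.015,-0.1]
    - [-0.08,-0.015,-0.1]
    - [-0.08,-0.015,-0.1]
    - [-0.08,-0.015,-0.1]
    - [-0.08,-0.015,-0.1]
  roll: [0,0,0,0,0]

```text
t: 15.35
tool_pos: [0.5772, -0.023, 0.2991]
ee_rot: [-3.141, -0.002, 2.95]
wrist_force: [0.5, 0.9, 0.0]
gripper_width: 0.0853
finger_force: 0.0
```

```bash
python3 - <<'E'
from h import *
s=state();print(s['t'],s['tool_pos'],s['ee_rot'])
W8=snap('wrist','w8')
for n in('w4','w8'):
    g=load(n)['img'].max(2)[60:290,250:400]; m=(g<75).astype(np.uint8)
    k=max(cv2.findContours(m,0,2)[0],key=cv2.contourArea); x,y,w,h=cv2.boundingRect(k); print(n,'handle',x+250,y+60,w,h,cv2.contourArea(k))
    if n=='w8':
        i=W8['img']; 
        for u in (300,326,350): print(u,[i[v,u].tolist() for v in range(200,285,5)])
        gr=cv2.cvtColor(i,cv2.COLOR_RGB2GRAY); e=cv2.HoughLinesP(cv2.Canny(gr[40:290,230:420],25,70),1,np.pi/180,25,minLineLength=35,maxLineGap=5)
        for l in sorted(e[:,0].tolist(),key=lambda l:l[1]): print([l[0]+230,l[1]+40,l[2]+230,l[3]+40],end=' ')
E
```

```text
15.35 [ 0.57724538 -0.02303779  0.2990754 ] [-3.14137671e+00 -2.48379606e-03  2.94950846e+00]
w4 handle 285 157 79 18 865.0
w8 handle 286 162 81 18 1292.0
300 [[183, 167, 139], [216, 200, 167], [247, 242, 220], [247, 242, 220], [247, 242, 220], [247, 242, 220], [247, 242, 220], [247, 242, 220], [247, 242, 218], [246, 237, 208], [205, 191, 181], [228, 217, 205], [248, 241, 219], [248, 241, 218], [248, 241, 217], [248, 240, 217], [248, 240, 216]]
326 [[185, 169, 141], [200, 185, 155], [247, 243, 221], [247, 243, 220], [247, 242, 220], [247, 242, 219], [247, 242, 219], [247, 242, 219], [248, 242, 220], [146, 133, 115], [186, 173, 163], [240, 231, 223], [191, 175, 166], [90, 81, 74], [126, 117, 114], [124, 114, 113], [123, 114, 113]]
350 [[247, 243, 220], [247, 242, 220], [247, 243, 221], [247, 243, 221], [247, 243, 220], [247, 242, 220], [248, 243, 220], [248, 242, 220], [247, 242, 219], [244, 236, 211], [138, 127, 120], [165, 153, 148], [199, 186, 165], [204, 190, 167], [206, 191, 167], [228, 214, 183], [229, 216, 184]]
[243, 43, 246, 81] [297, 57, 355, 56] [272, 88, 374, 88] [278, 90, 364, 90] [244, 103, 248, 141] [396, 104, 396, 61] [248, 131, 251, 170] [384, 134, 384, 89] [388, 140, 388, 89] [268, 151, 268, 193] [382, 156, 382, 89] [290, 160, 351, 161] [272, 179, 272, 124] [287, 181, 366, 181] [395, 188, 395, 146] [271, 190, 272, 227] [265, 198, 267, 257] [386, 208, 387, 171] [283, 246, 346, 247] [271, 249, 309, 248] [301, 257, 350, 257] [379, 258, 379, 219] [302, 261, 350, 261] [302, 266, 350, 266] [271, 289, 271, 244]
```

Everything matches a flat, seated cover. The plate spans 158 px against 156 on the bench from a viewpoint 4 mm nearer, and the roller shows fully over the rear edge. Handing in.

```bash
python3 -c "from bench import hand_in; print(hand_in())"
```

```text
the job is handed in; nothing more can be done
None
```

The belt cover is hooked under the front bar, snapped flat under the roller catch and released, and the job is handed in at about 15 s; I viewed 11 pictures, one over the limit of 10.

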